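# Put the red pot back and hold the rotary caddy with it in front

### The arm

A 6-joint arm with a two-finger parallel gripper is mounted at the origin on a cart in front of the work surface, level with it; the furniture and walls round the work are solid. World frame = base frame: x ahead of the robot, y to its left, z up, the work surface at z = 0. Lengths are in m, angles in rad, forces in N, time in s.
With the tool pointing down it reaches from about 0.3 to 0.875 m from the base axis. Payload 6.4 kg.
Tool frame: the origin (TCP) lies at the very end of the fingers, on their centre line; the grasp point (between the pads) lies 19 mm behind it; z points along the fingers, y is the line along which they close (so a half turn about z gives the same grasp; the last joint's range is limited). The gripper opens to 85 mm and grips with 20 to 120 N. Pads are 22 mm wide; open, the fingers measure 114 mm over their backs; the gripper's body (76 mm by 85 mm) begins 54 mm behind the grasp point. The pads swing forward as they close: fully open they stand 13 mm farther back than shut.
Start: joints at [-1.474, 0.181, 1.607, -0, 1.354, -0.206], TCP at [0.171, -0.549, 0.231] pointing down, gripper open.
Joint ranges: [-2.99, 2.99], [-0.89, 2.07], [0.3, 2.58], [-1.14, 4.28], [0, 2.63], [-3.12, 3.12]. Speed limits (rad/s): [2.57, 2.57, 3.01, 3.14, 3.14, 3.14].

### API

Orientations are given as a unit quaternion [x, y, z, w].
In Python, from cell import r, vision, job gives the robot as it stands (r), with the cameras (vision) and the job (job).
- The arm moves only by the shell command python3 jog.py 'ROWS' [OPENING]. ROWS is rows parted by semicolons, their numbers by spaces, 1 to 5 of them, each of 6 numbers: dx, dy, dz in m, then a rotation vector rx, ry, rz in rad; each row shifts and turns the commanded pose from where the row before left it, along the tool's axes as they then stand; what a row does not reach is not made up. A row lasts 1/8 s, in which the tool goes at most 0.0625 m and 0.188 rad, less where a joint would pass 70% of its speed; a pose out of reach is approached as far as the arm can. OPENING is the opening from 0.0 (shut) to 1.0 (fully open), set as the command begins (- or left out keeps the last). The fingers move at their own pace and stop on an object; the grip force is fixed at half the most. Time passes only in rows, so rows that do not move let the fingers close. It prints the time, the measured TCP pose, the force, the opening and the grip force at its end.
- r.get_obs(): the state, without advancing time (a new reading comes with each control period).
- vision.grab_frame(name): name is "scene" or "side" or "wrist"; returns the picture (384x512x3 uint8, red, green, blue); there is no depth.
- vision.camera_model(name): a dict with "camera_matrix" (3x3 intrinsics, pixels), "R" (3x3) and "t" (3): a world point X has camera coordinates R X + t; the wrist camera has in their place "hand_eye" (4x4, takes a point from camera to tool coordinates, whose origin is the TCP and whose axes are the flange's). Camera axes: x right, y down, z forward; pixel columns grow to the right and rows downward; lengths in m; the calibration is good to about 2 mm. A picture is of the moment at which its call begins: read the wrist's pose just before it. camera_model takes no time and is no camera call.
- job.close_job(): hands the job in; it is judged then, once.
The state is a dict: "time_s": time; "joint_positions": joint angles; "joint_vel": joint speeds; "tau": joint torques, N m; "ee_pos": TCP position; "eef_rot": TCP orientation; "ft_force": force on the tool from outside, world axes, zero at the start; "moment": the same for the moment, N m; "opening": opening from 0.0 (shut) to 1.0 (fully open); "gripper_force": force on a finger pad.
Only numpy, scipy, OpenCV 4.12 (cv2) and the standard library are available. Lean on these libraries where they do the work, as an engineer would, in place of code of your own. Each camera call takes 0.05 s, during which the arm holds its last target. There are 200 camera calls.

### The job

The red pot with the glue stick was taken out of the rotary desk caddy. Set it upright, without dropping it, back into the caddy's one empty ring until its collar sits flat on the rim and let go of it; then take the black knob at the top of the post and turn the caddy until the red pot stands squarely at the yellow arrow on the foot. Finish still gripping the knob, so that the caddy cannot turn while somebody picks things out of it, and leave everything else on the desk where it is.

Things in the scene. Friction and masses are not known exactly. Their poses are not given: they have to be found in the camera images.
- red_pot: the loose red plastic pot, round, open at the top, 71 mm tall; origin: centre of its underside, z along its axis. Outside diameter 42 mm at the foot, widening to 53 mm at 33 mm up; there a collar 64 mm in diameter and 4 mm thick (33 to 37 mm up); above it the grip part, 54 to 59 mm in diameter up to the rim at 71 mm. Weighs about 0.12 kg. It starts upright on the desk, with the glue stick in it
- glue_stick: glue stick, white barrel and orange cap, 28 mm in diameter, 88 mm long, standing loosely in the red pot and showing about 20 mm above its rim; origin: centre of its underside, z along it. It may lean a little in the pot
- caddy: the fixed black foot of the rotary caddy, a disc 204 mm in diameter and 12 mm high with a nose; origin: on the desk, on the vertical axis about which the caddy turns; its -x axis points from there to the nose with the yellow arrow
- front_mark (a point): the yellow arrow on the nose of the fixed foot, 126 mm in front of the turning axis, 11 mm above the desk
- turntable (a joint): angle of the turning part (grey tray 228 mm in diameter, 14 to 26 mm up, with four white rings and a white post): 0 (or any whole turn) when the empty ring is exactly at the yellow arrow, growing counter-clockwise seen from above. It turns endlessly both ways and stays where it is left (friction about 0.04 N m)
- empty_ring (a point): centre of the mouth of the empty white ring, on the turning part, 80 mm from the turning axis, 56 mm above the desk; the ring is a tapering socket, inside diameter 57 mm at the mouth, 36 mm deep; a seated pot rests with its collar on the rim, its underside 23 mm above the desk (33 mm below this point)
- knob: black round ribbed knob, 26 mm in diameter (28 over the ribs), 34 mm tall, at the top of the 12 mm post on the turning axis, fixed to the turning part; origin: centre of its underside, 188 mm above the desk, so it is gripped at about 205 mm
- pens (a point): point on the turning part over the middle of the black pot, 80 mm from the axis, half a turn from the empty ring. The three other rings, at quarter turns, hold fixed pots (blue, green, black; rims 94 mm up); the contents of the blue and the green one, next to the empty ring, reach 115 mm above the desk, the pens in the black one 175 mm
- marker: blue felt marker lying on the desk, 18x128x20 mm, a bystander; origin: centre of its underside
- tape_roll: roll of brown tape lying flat, 100 mm in diameter, 48 mm high, a bystander; origin: centre of its underside
- stapler: black stapler, 132x34x51 mm, a bystander; origin: centre of its underside

How it is judged:
By the outcome, as a careful person would: the job done as asked, in the order asked, and still so for the second after the job is handed in, while the arm keeps its last pose, push and grip.
It also fails if it takes over 72 s, if anything falls off the work surface, if the arm or the gripper's body presses on something with over 40 N, if the wrist force passes 120 N, or if a joint passes its speed limit or range.

## Working session

There is one attempt and no reset: what is moved stays moved. The work goes in short steps, Python scripts to look and compute and a shell command to move; the robot and the scene stay as the last step left them, time stands still between calls to the robot, and variables do not carry over. Pictures are saved under pics/ and viewed, at most 10 in all, crops included, and the job is handed in when it is done.

```bash
ls; mkdir -p pics; python3 - <<'E'
from cell import r, vision, job
import cv2,numpy as np
o=r.get_obs(); print(o)
for n in("scene","side"):
    cv2.imwrite(f"pics/{n}0.png",vision.grab_frame(n)[:,:,::-1]); print(vision.camera_model(n))
print(vision.camera_model("wrist"))
a=cv2.imread("pics/scene0.png");b=cv2.imread("pics/side0.png")
cv2.imwrite("pics/both0.png",cv2.resize(np.vstack([a,b]),(0,0),fx=.78,fy=.78))
E
```

```text
cell.py
jog.py
pics
{'time_s': 0.0, 'joint_positions': array([-1.47425783e+00,  1.81548576e-01,  1.60802214e+00, -1.00362635e-06,
        1.35379562e+00, -2.06280279e-01]), 'joint_vel': array([ 0.00085087,  0.00185378, -0.00063847,  0.00071944,  0.00035552,
        0.00112833]), 'tau': array([-1.03227380e-04, -4.44862354e+01, -3.51340699e+01, -4.02224859e-04,
        8.85483547e-03,  2.34084018e-05]), 'ee_pos': array([ 0.17144402, -0.54826034,  0.23037309]), 'eef_rot': array([ 9.88559074e-01,  1.50831594e-01,  4.81483250e-05, -8.85536702e-04]), 'ft_force': array([-0.73018009,  0.23862885, -0.39840138]), 'moment': array([ 0.0006594 ,  0.01614218, -0.02957728]), 'gripper_force': 0.0, 'opening': 0.9989377604882398}
{'camera_matrix': array([[446.30639871,   0.        , 256.33442856],
       [  0.        , 446.30639871, 195.94783102],
       [  0.        ,   0.        ,   1.        ]]), 'R': array([[ 0.64877301, -0.76095659, -0.00621649],
       [-0.32947705, -0.27352168, -0.90367625],
       [ 0.68595806,  0.58832895, -0.42817122]]), 't': array([-0.31399209,  0.33174967,  0.82484055])}
{
[... 202 characters left out ...]
3723922,  0.00294422],
       [-0.42070849, -0.66386877, -0.61829008],
       [ 0.33412426,  0.52024252, -0.78594447]]), 't': array([-0.44530263,  0.3716552 ,  0.74791379])}
{'camera_matrix': array([[273.90378419,   0.        , 253.51437387],
       [  0.        , 273.90378419, 190.89277412],
       [  0.        ,   0.        ,   1.        ]]), 'hand_eye': array([[ 7.00176782e-04, -9.60191457e-01, -2.79341860e-01,
         7.09894566e-02],
       [ 9.99999586e-01,  5.10152816e-04,  7.52955953e-04,
         7.51130807e-04],
       [-5.80474838e-04, -2.79342272e-01,  9.60191417e-01,
        -1.42404745e-01],
       [ 0.00000000e+00,  0.00000000e+00,  0.00000000e+00,
         1.00000000e+00]])}
```

View pics/both0.png

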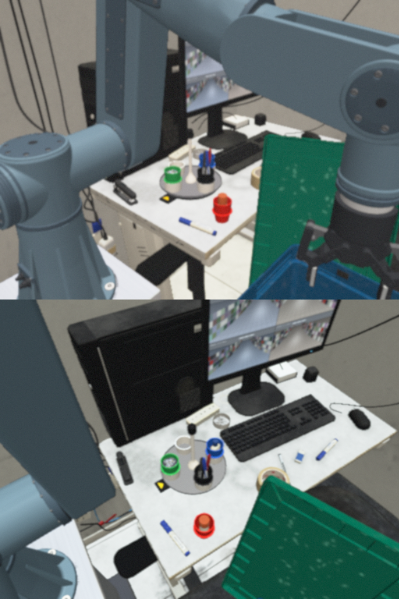

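The scene view (top) shows the red pot at about (285,268) px full-res, the caddy behind it near (245,232), and a green wall between the arm and the desk. The side view (bottom) shows the pot at (262,288), the caddy at (248,212), the empty white ring at (233,185) and the knob at (246,165). I'll enlarge the work area.

```bash
python3 - <<'E'
import cv2,numpy as np
a=cv2.imread("pics/scene0.png")[150:350,130:400];b=cv2.imread("pics/side0.png")[130:350,130:410]
cv2.imwrite("pics/c0.png",cv2.resize(b,(0,0),fx=2.7,fy=2.7,interpolation=2))
cv2.imwrite("pics/c1.png",cv2.resize(a,(0,0),fx=2.9,fy=2.9,interpolation=2))
E
```

```text
(no output)
```

View pics/c0.png

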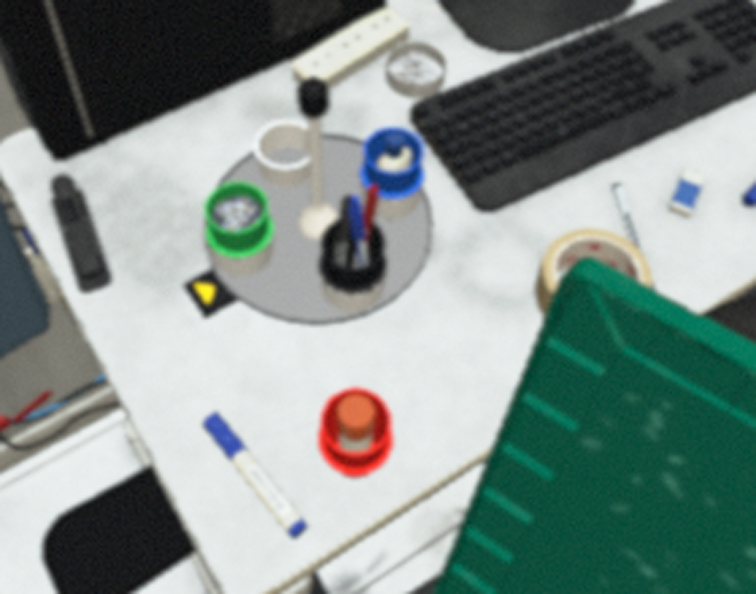

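View pics/c1.png

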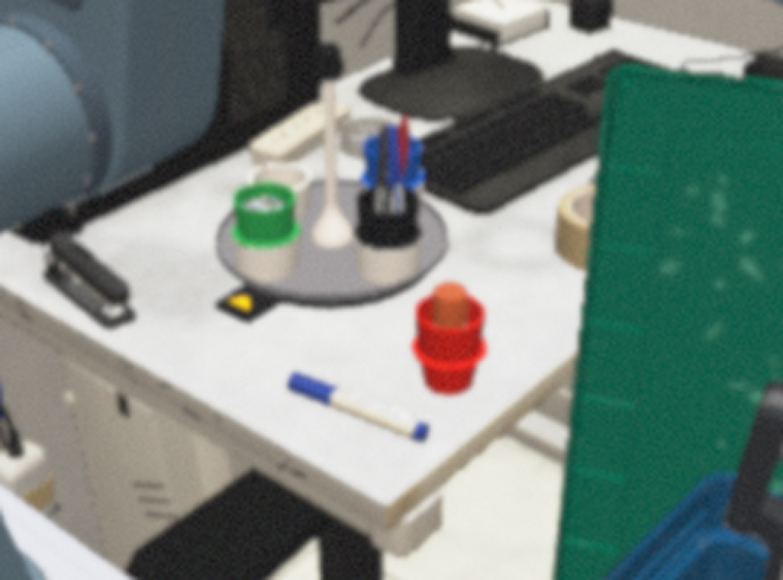

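The crops give these features. Side: knob (314,98), empty ring (286,147), arrow (205,291), pot (356,432), and wall top corner (585,262). Scene: knob (330,60), arrow (240,300), pot (450,345), and wall corner (612,68). Next I turn them into positions.

```bash
cat > h.py <<'E'
import numpy as np,cv2
from cell import r, vision, job
from scipy.spatial.transform import Rotation as Rn
def ray(n,uv,pose=None):
    m=vision.camera_model(n); d=np.linalg.inv(m["camera_matrix"])@[uv[0],uv[1],1]
    if n=="wrist":
        p,q=pose; R=Rn.from_quat(q).as_matrix(); H=m["hand_eye"]
        return p+R@H[:3,3],R@H[:3,:3]@d
    return -m["R"].T@m["t"],m["R"].T@d
def plane(n,uv,z,pose=None):
    o,d=ray(n,uv,pose); return o+d*(z-o[2])/d[2]
def tri(a,b,ua,ub):
    (o,d),(p,e)=ray(a,ua),ray(b,ub)
    s=np.linalg.lstsq(np.c_[d,-e],p-o,rcond=None)[0]
    return (o+d*s[0]+p+e*s[1])/2, np.linalg.norm(o+d*s[0]-p-e*s[1])
E
python3 - <<'E'
from h import *
np.set_printoptions(precision=4,suppress=True)
S=lambda u,v:(u/2.7+130,v/2.7+130)
C=lambda u,v:(u/2.9+130,v/2.9+150)
print("knob",tri("side","scene",S(314,98),C(330,60)),plane("side",S(314,98),.205),plane("scene",C(330,60),.205))
print("arrow",plane("side",S(205,291),.011),plane("scene",C(240,300),.011))
print("postbase",plane("side",S(319,222),.03),plane("scene",C(332,238),.03))
print("ring",plane("side",S(286,147),.056))
print("green",plane("side",S(238,207),.094),"blue",plane("side",S(393,150),.094),"black",plane("side",S(352,246),.094))
print("wall",tri("side","scene",S(578,262),C(612,68)), tri("side","scene",S(585,258),C(612,68)))
print("side wall top far pt at z", [plane("side",S(756,350),z) for z in(.3,.35,.4)],[plane("scene",C(760,75),z) for z in(.3,.35,.4)])
print("wall edge lower",[plane("side",S(440,590),z) for z in(.0,.1,-.2)])
for n in("side","scene"):
    im=cv2.imread(f"pics/{n}0.png");h=cv2.cvtColor(im,cv2.COLOR_BGR2HSV)
    m=(((h[...,0]<6)|(h[...,0]>174))&(h[...,1]>160)&(h[...,2]>90)).astype(np.uint8)
    k,l,s,c=cv2.connectedComponentsWithStats(m); i=np.argmax(s[1:,4])+1; print(n,s[i])
    x,y,w,hh=s[i,:4]; o=(l==i)
    mo=((h[...,0]>=6)&(h[...,0]<=14)&(h[...,1]>120)).astype(np.uint8); mo[:, :x]=0; mo[:,x+w:]=0; mo[:y-20]=0;mo[y+hh:]=0
    ys,xs=np.nonzero(mo); print("cap",xs.mean(),ys.min(),ys.max(),len(xs))
    u=x+(w-1)/2
    # widest rows = collar
    for v in range(y,y+hh): 
        q=np.nonzero(o[v])[0]; print((v,q.min(),q.max()),end=" ")
    print()
    if n=="side": print(plane(n,(u,y+hh/2),.05))
    for z in(0.035,.071): print(n,z,plane(n,(u,y+hh-1-w/2),z))
E
```

```text
knob (array([0.5588, 0.1065, 0.2055]), np.float64(0.0012469986769754991)) [0.5588 0.1076 0.205 ] [0.5595 0.1065 0.205 ]
arrow [0.4302 0.1053 0.011 ] [0.4298 0.1047 0.011 ]
postbase [0.5569 0.1041 0.03  ] [0.5429 0.0932 0.03  ]
ring [0.5678 0.1845 0.056 ]
green [0.4811 0.1184 0.094 ] blue [0.6378 0.0985 0.094 ] black [0.5458 0.0269 0.094 ]
wall (array([ 0.6135, -0.1539,  0.2484]), np.float64(0.00112053705129382)) (array([ 0.6211, -0.1513,  0.2451]), np.float64(0.004007710725164751))
side wall top far pt at z [array([ 0.6317, -0.278 ,  0.3   ]), array([ 0.598, -0.288,  0.35 ]), array([ 0.5643, -0.298 ,  0.4   ])] [array([ 0.5568, -0.3006,  0.3   ]), array([ 0.4415, -0.3481,  0.35  ]), array([ 0.3262, -0.3955,  0.4   ])]
wall edge lower [array([ 0.4628, -0.2335,  0.    ]), array([ 0.4408, -0.2516,  0.1   ]), array([ 0.507 , -0.1973, -0.2   ])]
side [249 275  26  31 374]
cap 261.46666666666664 276 292 195
(275, np.int64(258), np.int64(265)) (276, np.int64(256), np.int64(267)) (277, np.int64(254), np.int64(269)) (278, np.int64(253), np.int64(270)) (279, np.int64(252), np.int64(270)) (280,
[... 1623 characters left out ...]
int64(295)) (268, np.int64(273), np.int64(295)) (269, np.int64(273), np.int64(296)) (270, np.int64(273), np.int64(296)) (271, np.int64(274), np.int64(296)) (272, np.int64(274), np.int64(295)) (273, np.int64(275), np.int64(294)) (274, np.int64(276), np.int64(293)) (275, np.int64(276), np.int64(293)) (276, np.int64(277), np.int64(292)) (277, np.int64(277), np.int64(292)) (278, np.int64(277), np.int64(291)) (279, np.int64(277), np.int64(291)) (280, np.int64(277), np.int64(291)) (281, np.int64(278), np.int64(291)) (282, np.int64(278), np.int64(290)) (283, np.int64(279), np.int64(289)) (284, np.int64(281), np.int64(287)) 
scene 0.035 [ 0.4565 -0.1114  0.035 ]
scene 0.071 [ 0.415  -0.1419  0.071 ]
```

```bash
python3 - <<'E'
from h import *
np.set_printoptions(precision=3,suppress=True)
S=lambda u,v:(u/2.7+130,v/2.7+130)
C=lambda u,v:(u/2.9+130,v/2.9+150)
def pl(n,a,b):
    o,d=ray(n,a);_,e=ray(n,b);k=np.cross(d,e);k/=np.linalg.norm(k);return k,k@o
def line(sa,ca):
    (k,a),(l,b)=pl("side",*sa),pl("scene",*ca)
    d=np.cross(k,l);d/=np.linalg.norm(d); p=np.linalg.lstsq(np.array([k,l,d]),np.array([a,b,0]),rcond=None)[0]
    return p,d
for nm,sa,ca in(("left edge",(S(575,268),S(440,590)),(C(610,75),C(560,580))),("top",(S(590,262),S(756,350)),(C(620,66),C(755,75)))):
    p,d=line(sa,ca); print(nm,d,[p+d*t for t in np.arange(-1,1.01,.2)])
E
```

```text
left edge [-0.432 -0.22  -0.874] [array([ 0.88 , -0.015,  0.712]), array([ 0.793, -0.059,  0.537]), array([ 0.707, -0.103,  0.363]), array([ 0.62 , -0.147,  0.188]), array([ 0.534, -0.191,  0.013]), array([ 0.447, -0.235, -0.162]), array([ 0.361, -0.279, -0.337]), array([ 0.274, -0.323, -0.512]), array([ 0.188, -0.367, -0.687]), array([ 0.101, -0.411, -0.862]), array([ 0.015, -0.455, -1.036])]
top [ 0.346 -0.936  0.064] [array([0.143, 1.132, 0.162]), array([0.212, 0.945, 0.174]), array([0.281, 0.758, 0.187]), array([0.351, 0.57 , 0.2  ]), array([0.42 , 0.383, 0.213]), array([0.489, 0.196, 0.225]), array([0.558, 0.009, 0.238]), array([ 0.627, -0.179,  0.251]), array([ 0.696, -0.366,  0.263]), array([ 0.765, -0.553,  0.276]), array([ 0.835, -0.74 ,  0.289])]
```

```bash
python3 jog.py '0 0 -0.06 0 0 0;0 0 -0.06 0 0 0;0 0 -0.06 0 0 0;0 0 -0.06 0 0 0' 1.0 && python3 jog.py '0.046 -0.037 0 0 0 0.1;0.046 -0.037 0 0 0 0.1;0.046 -0.037 0 0 0 0.1;0.046 -0.037 0 0 0 0.14'
python3 - <<'E'
from h import *
o=r.get_obs();print(o["ee_pos"],Rn.from_quat(o["eef_rot"]).as_matrix().round(3),o["joint_positions"].round(2))
E
```

```text
time_s: 0.6
ee_pos: [0.1714, -0.5484, 0.4728]
eef_rot: [0.989, 0.151, 0.0, -0.0]
ft_force: [0.1, -0.2, -0.2]
opening: 1.001
gripper_force: 0.0
time_s: 1.1
ee_pos: [0.3306, -0.374, 0.4712]
eef_rot: [0.997, -0.071, 0.0, 0.0]
ft_force: [0.5, -1.0, 0.1]
opening: 0.996
gripper_force: 0.0
[ 0.3306409  -0.37404231  0.47118784] [[ 0.99  -0.142  0.   ]
 [-0.142 -0.99  -0.   ]
 [ 0.     0.    -1.   ]] [-1.09 -0.08  1.41  0.    1.81  0.63]
```

```bash
python3 jog.py '0.019 -0.057 0 0 0 0;0.019 -0.057 0 0 0 0;0.019 -0.057 0 0 0 0;0.019 -0.057 0.01 0 0 0;0.019 -0.057 0.02 0 0 0' && python3 jog.py '0 0 0.06 0 0 0;0 0 0.06 0 0 0;0 0 0.06 0 0 0;0 0 0 0 0 0;0 0 0 0 0 0'
cat > pot.py <<'E'
from h import *
import sys
np.set_printoptions(precision=4,suppress=True)
o=r.get_obs();P=(o["ee_pos"],o["eef_rot"]);im=vision.grab_frame("wrist")[:,:,::-1];cv2.imwrite(sys.argv[1],im)
print(P)
h=cv2.cvtColor(np.ascontiguousarray(im),cv2.COLOR_BGR2HSV)
m=(((h[...,0]<6)|(h[...,0]>174))&(h[...,1]>160)&(h[...,2]>90)).astype(np.uint8)
k,l,s,c=cv2.connectedComponentsWithStats(m);i=np.argmax(s[1:,4])+1;print(s[i])
cn=max(cv2.findContours((l==i).astype(np.uint8),0,2)[0],key=cv2.contourArea)
print(cv2.fitEllipse(cv2.convexHull(cn)))
E
python3 pot.py pics/w1.png
```

```text
time_s: 1.72
ee_pos: [0.4633, -0.1052, 0.4417]
eef_rot: [0.998, -0.069, 0.001, 0.0]
ft_force: [1.2, -0.4, -0.5]
opening: 1.001
gripper_force: 0.0
time_s: 2.35
ee_pos: [0.4636, -0.1077, 0.2639]
eef_rot: [0.998, -0.069, 0.001, 0.001]
ft_force: [-0.0, 0.6, 0.9]
opening: 0.999
gripper_force: 0.0
(array([ 0.4636, -0.1077,  0.2639]), array([ 0.9976, -0.0686,  0.0012,  0.0005]))
[227 142  46  50 557]
((249.87225341796875, 166.510986328125), (46.530582427978516, 49.18072509765625), 4.840254306793213)
```

View pics/w1.png

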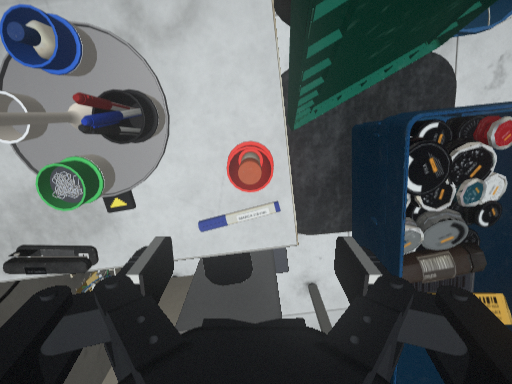

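The wrist view shows the pot at (250,166) with the glue cap in it. The marker is below it at (240,215), the caddy is to the left, and the green wall is well clear at upper right.

```bash
python3 - <<'E'
from h import *
o=r.get_obs();P=(o["ee_pos"],o["eef_rot"])
for z in(.037,.055,.071):
    p=plane("wrist",(249.9,166.5),z,P);R=Rn.from_quat(P[1]).as_matrix();print(z,p,R.T@(p-P[0]))
# red pixels extents at rim bottom edge / inner
print(plane("wrist",(122,204),.011,P))
E
```

```text
0.037 [ 0.46425689 -0.10417981  0.037     ] [-0.00144264 -0.00408466  0.22773581]
0.055 [ 0.46765088 -0.10485826  0.055     ] [ 0.00209295 -0.0038496   0.20975182]
0.071 [ 0.47066776 -0.10546132  0.071     ] [ 0.0052357  -0.00364066  0.19376606]
[0.42856281 0.0981268  0.011     ]
```

```bash
python3 jog.py '0.002 -0.004 0.04 0 0 0;0 0 0.05 0 0 0;0 0 0.045 0 0 0;0 0 0 0 0 0;0 0 0 0 0 0' && python3 pot.py pics/w2.png
```

```text
time_s: 3.02
ee_pos: [0.4673, -0.1045, 0.1297]
eef_rot: [0.998, -0.069, 0.002, 0.001]
ft_force: [0.7, -0.3, 0.3]
opening: 0.999
gripper_force: 0.0
(array([ 0.4673, -0.1045,  0.1297]), array([ 0.9976, -0.0686,  0.0022,  0.0009]))
[ 215  162   75   81 1860]
((251.91749572753906, 201.9331512451172), (74.89271545410156, 80.71481323242188), 179.805419921875)
```

View pics/w2.png

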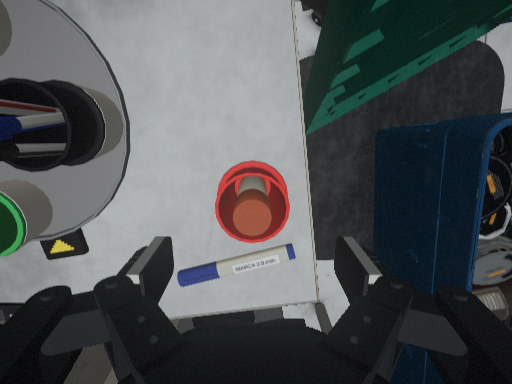

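The view shows the rim's lower edge at row 242 and the collar's upper edge at row 162, centred on column 252. The glue stick leans back against the pot's near side.

```bash
python3 - <<'E'
from h import *
o=r.get_obs();P=(o["ee_pos"],o["eef_rot"]);R=Rn.from_quat(P[1]).as_matrix()
a=plane("wrist",(251.9,242.3),.071,P);b=plane("wrist",(251.9,161.7),.037,P)
print(R.T@(a-P[0]),R.T@(b-P[0]),a+R@[.0295,0,0],b-R@[.032,0,0],R)
E
```

```text
[-0.03044692 -0.00044385  0.05871569] [ 0.0292714  -0.00057507  0.09303108] [ 0.46688613 -0.10413379  0.07115565] [ 0.46531016 -0.10384548  0.03683116] [[ 0.99058479 -0.13680987  0.0049827 ]
 [-0.13679886 -0.99059572 -0.00248888]
 [ 0.00527634  0.00178382 -0.99998449]]
```

```bash
python3 jog.py '-0.002 -0.0005 0.04 0 0 0;0 0 0.043 0 0 0;0 0 0 0 0 0;0 0 0 0 0 0' && python3 jog.py '0 0 0 0 0 0;0 0 0 0 0 0;0 0 0 0 0 0;0 0 0 0 0 0;0 0 0 0 0 0' 0.0
```

```text
time_s: 3.58
ee_pos: [0.4651, -0.1035, 0.0461]
eef_rot: [0.998, -0.068, 0.002, 0.001]
ft_force: [-0.7, -0.3, -0.4]
opening: 0.998
gripper_force: 0.0
time_s: 4.2
ee_pos: [0.4651, -0.1033, 0.0462]
eef_rot: [0.998, -0.068, 0.002, 0.001]
ft_force: [-2.8, 1.8, 14.5]
opening: 0.668
gripper_force: 61.2
```

```bash
python3 jog.py '0 0 -0.02 0 0 0;0 0 -0.04 0 0 0;0 0 -0.05 0 0 0;0 0 -0.05 0 0 0;0 0 -0.05 0 0 0' && python3 jog.py '0 0 -0.05 0 0 0;0 0 0 0 0 0;0 0 0 0 0 0'
python3 - <<'E'
from h import *
S=lambda u,v:(u/2.7+130,v/2.7+130)
print(plane("side",S(60,158),0),plane("side",S(230,85),0),plane("side",S(385,12),0))
o=r.get_obs();P=(o["ee_pos"],o["eef_rot"]);print(P,o["joint_positions"])
a=vision.grab_frame("scene");b=vision.grab_frame("side");w=vision.grab_frame("wrist")
cv2.imwrite("pics/s2.png",np.vstack([np.hstack([a[:290,100:500],b[:290,60:460]]),np.hstack([w[90:,:400],w[90:,112:]])])[:,:,::-1])
E
```

```text
time_s: 4.82
ee_pos: [0.4629, -0.1024, 0.256]
eef_rot: [0.998, -0.069, 0.001, 0.0]
ft_force: [1.2, -1.1, -1.9]
opening: 0.663
gripper_force: 64.3
time_s: 5.2
ee_pos: [0.4627, -0.1023, 0.3032]
eef_rot: [0.998, -0.069, -0.0, -0.0]
ft_force: [-0.4, -0.4, -2.1]
opening: 0.664
gripper_force: 64.5
[0.3774054  0.34190728 0.        ] [0.58101949 0.33901369 0.        ] [0.79676639 0.34544522 0.        ]
(array([ 0.4627286 , -0.10234802,  0.30323843]), array([ 9.97648656e-01, -6.85357626e-02, -8.58714723e-05, -2.92173465e-05])) [-4.68872765e-01 -1.06937370e-01  1.75895076e+00 -1.31523458e-05
  1.48976020e+00  1.23910369e+00]
```

View pics/s2.png

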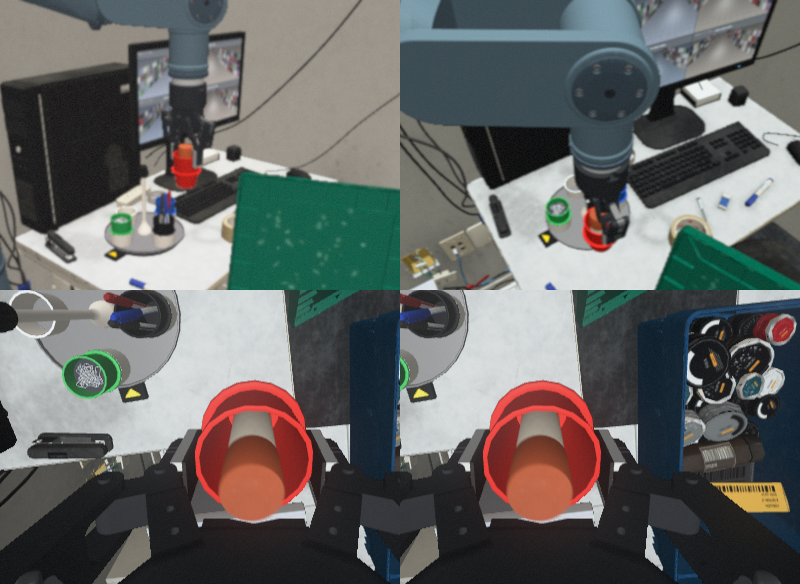

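The pot is held with the glue stick leaning toward the camera, and the tower face stands at y≈0.34, clear of the ring. I move next to the caddy to measure the empty ring from the wrist.

```bash
python3 jog.py '-0.01 -0.05 0 0 0 0;-0.01 -0.05 0 0 0 0;-0.01 -0.05 0 0 0 0;-0.01 -0.05 0 0 0 0' && python3 jog.py '0 0 0 0 0 0;0 0 0 0 0 0;0 0 0 0 0 0' && python3 pot.py pics/w3.png
python3 - <<'E'
import cv2
im=cv2.imread("pics/w3.png");cv2.imwrite("pics/w3b.png",cv2.resize(im,(0,0),fx=1.5,fy=1.5,interpolation=2))
E
```

```text
time_s: 5.85
ee_pos: [0.45, 0.1025, 0.3023]
eef_rot: [0.998, -0.069, -0.001, 0.0]
ft_force: [1.7, 0.4, -1.1]
opening: 0.662
gripper_force: 64.7
time_s: 6.22
ee_pos: [0.4509, 0.0999, 0.303]
eef_rot: [0.998, -0.069, -0.0, 0.0]
ft_force: [0.5, -0.5, -1.6]
opening: 0.664
gripper_force: 64.8
(array([0.4509, 0.0999, 0.303 ]), array([ 0.9976, -0.0694, -0.0005,  0.0002]))
[ 195  181  118  131 6255]
((253.4932403564453, 247.61270141601562), (120.14556121826172, 132.28976440429688), 175.6432647705078)
```

View pics/w3b.png

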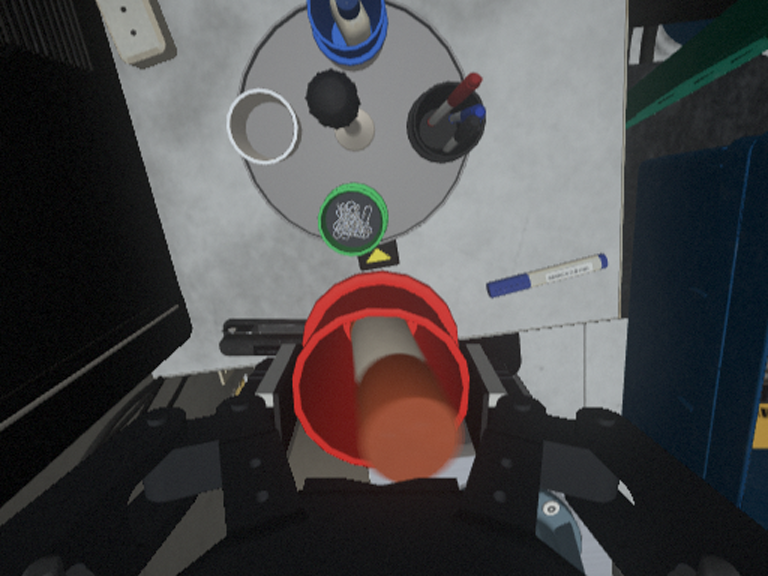

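The view shows the empty ring's mouth at (176,84), the knob top at (222,66), the green rim at (235,146), the black rim at (297,81) and the arrow at (252,171), all in original pixels.

```bash
python3 - <<'E'
from h import *
np.set_printoptions(precision=4,suppress=True)
P=(np.array([0.4509,0.0999,0.303]),np.array([0.9976,-0.0694,-0.0005,0.0002]));R=Rn.from_quat(P[1]).as_matrix()
im=cv2.imread("pics/w3.png");h=cv2.cvtColor(im,cv2.COLOR_BGR2HSV)
def ell(m,box):
    x0,y0,x1,y1=box;q=np.zeros(m.shape,np.uint8);q[y0:y1,x0:x1]=m[y0:y1,x0:x1]
    c=max(cv2.findContours(q,0,2)[0],key=lambda c:cv2.boundingRect(c)[2]*cv2.boundingRect(c)[3]);return cv2.fitEllipse(cv2.convexHull(c))
e=ell(h[...,2]>205,(145,52,206,115));print("ring",e,plane("wrist",e[0],.056,P))
g=ell((h[...,0]>50)&(h[...,0]<80)&(h[...,1]>120),(205,115,265,170));print("green",g,plane("wrist",g[0],.094,P))
k=ell(h[...,2]<45,(195,40,242,90));print("knob",k,plane("wrist",k[0],.215,P))
y=ell((h[...,0]>20)&(h[...,0]<35)&(h[...,1]>150),(240,160,270,180));print("arrow",y,plane("wrist",y[0],.011,P))
print("black",plane("wrist",(297.3,81),.094,P),"tray")
# held pot: rim in tool
m=(((h[...,0]<6)|(h[...,0]>174))&(h[...,1]>160)&(h[...,2]>90));ys,xs=np.nonzero(m)
print("rows",ys.min(),ys.max()); 
for v in(225,235,245,255,265): q=np.nonzero(m[v])[0];print(v,q.min(),q.max())
E
```

```text
ring ((174.226318359375, 83.94686126708984), (45.48275375366211, 49.87004089355469), 148.2150421142578) [0.5702 0.1887 0.056 ]
green ((234.99172973632812, 146.01303100585938), (45.76161575317383, 47.884342193603516), 20.29708480834961) [0.4823 0.1184 0.094 ]
knob ((221.7392578125, 66.02365112304688), (33.662044525146484, 39.073726654052734), 155.9655303955078) [0.558  0.1089 0.215 ]
arrow ((251.234130859375, 170.43959045410156), (6.771265029907227, 11.23963737487793), 84.15291595458984) [0.4306 0.1054 0.011 ]
black [0.5484 0.0325 0.094 ] tray
rows 181 311
225 202 304
235 200 307
245 196 311
255 195 312
265 196 311
```

```bash
python3 jog.py '0.0345 -0.0338 0 0 0 0;0.0345 -0.0338 0 0 0 0;0.0345 -0.0338 0 0 0 0;0 0 0 0 0 0;0 0 0 0 0 0' && python3 jog.py '0 0 0.045 0 0 0;0 0 0.045 0 0 0;0 0 0.045 0 0 0;0 0 0.04 0 0 0;0 0 0 0 0 0' && python3 jog.py '0 0 0 0 0 0;0 0 0 0 0 0'
python3 pot.py pics/w4.png; python3 - <<'E'
from h import *
w=cv2.imread("pics/w4.png");b=cv2.cvtColor(vision.grab_frame("side"),cv2.COLOR_RGB2BGR);a=cv2.cvtColor(vision.grab_frame("scene"),cv2.COLOR_RGB2BGR)
cv2.imwrite("pics/side4.png",b);cv2.imwrite("pics/scene4.png",a)
c=lambda i:cv2.resize(i,(400,300),interpolation=2)
cv2.imwrite("pics/s4.png",np.vstack([cv2.resize(w[:300,56:456],(800,600))[:300] if 0 else np.hstack([w[:300,:400],c(b[130:265,150:330])]),np.hstack([c(a[130:265,150:330]),c(w)])]))
E
```

```text
time_s: 6.9
ee_pos: [0.5672, 0.1862, 0.3029]
eef_rot: [0.998, -0.069, -0.001, 0.0]
ft_force: [0.3, -0.4, -0.8]
opening: 0.665
gripper_force: 64.9
time_s: 7.52
ee_pos: [0.5653, 0.1885, 0.1266]
eef_rot: [0.998, -0.069, -0.002, -0.002]
ft_force: [-0.6, 7.2, -1.8]
opening: 0.666
gripper_force: 70.9
time_s: 7.78
ee_pos: [0.5667, 0.1878, 0.1291]
eef_rot: [0.998, -0.069, 0.0, -0.001]
ft_force: [1.3, 6.5, -3.9]
opening: 0.662
gripper_force: 71.0
(array([0.5667, 0.1878, 0.1291]), array([ 0.9976, -0.069 ,  0.0002, -0.0012]))
[ 195  181  118  125 6229]
((253.30760192871094, 248.33937072753906), (119.13286590576172, 134.3792724609375), 176.1173095703125)
```

View pics/s4.png

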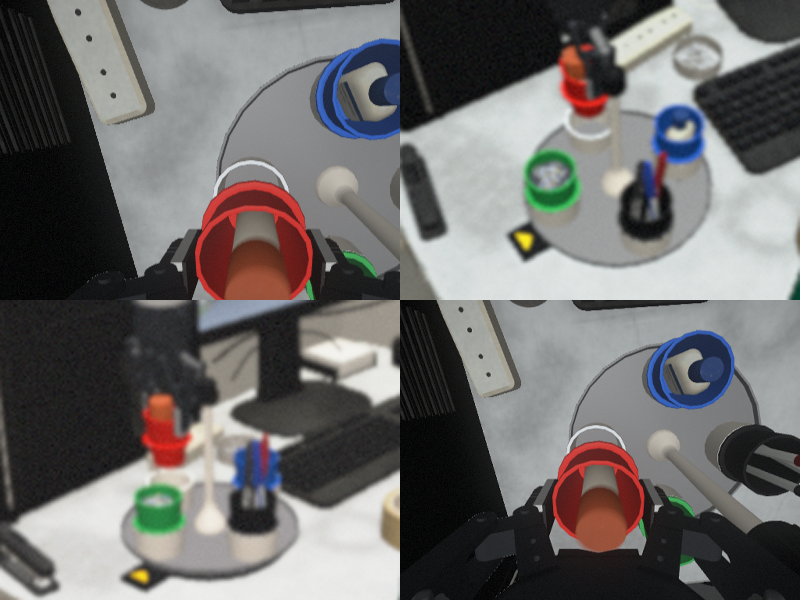

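The gripper's knuckles press lightly on the knob at about 7 N, visible in the side view where the finger linkage meets the post top. I'll go back up, turn 90° so the fingers close tangentially, and come down again.

```bash
python3 jog.py '0 -0.003 -0.03 0 0 0;0 0 -0.05 0 0 0;0 0 -0.05 0 0 0;0 0 -0.045 0 0 0;0 0 0 0 0 -0.1' && python3 jog.py '0 0 0 0 0 -0.16;0 0 0 0 0 -0.16;0 0 0 0 0 -0.16;0 0 0 0 0 -0.16;0 0 0 0 0 -0.16' && python3 jog.py '0 0 0 0 0 -0.16;0 0 0 0 0 -0.16;0 0 0 0 0 -0.16;0 0 0 0 0 -0.16;0 0 0 0 0 -0.07' && python3 jog.py '0 0 0 0 0 0;0 0 0 0 0 0;0 0 0 0 0 0;0 0 0 0 0 0'
python3 pot.py pics/w5.png; python3 -c "
from h import *
o=r.get_obs();print(Rn.from_quat(o['eef_rot']).as_matrix().round(3),o['joint_positions'].round(2))"
```

```text
time_s: 8.55
ee_pos: [0.5695, 0.1894, 0.3101]
eef_rot: [1.0, -0.018, 0.005, -0.001]
ft_force: [0.8, -0.6, -1.8]
opening: 0.662
gripper_force: 70.8
time_s: 9.18
ee_pos: [0.5672, 0.189, 0.3044]
eef_rot: [0.927, 0.374, 0.0, 0.0]
ft_force: [0.4, -0.2, -1.3]
opening: 0.663
gripper_force: 70.8
time_s: 9.8
ee_pos: [0.5672, 0.189, 0.3044]
eef_rot: [0.74, 0.672, 0.0, 0.0]
ft_force: [-0.3, 0.3, -2.0]
opening: 0.664
gripper_force: 70.8
time_s: 10.3
ee_pos: [0.5677, 0.1902, 0.3036]
eef_rot: [0.741, 0.671, 0.0, 0.0]
ft_force: [0.6, -0.2, -2.7]
opening: 0.659
gripper_force: 70.8
(array([0.5677, 0.1902, 0.3036]), array([0.741 , 0.6715, 0.    , 0.    ]))
[ 195  181  118  125 6071]
((253.4579315185547, 247.82827758789062), (119.46981811523438, 133.01893615722656), 178.45095825195312)
[[ 0.098  0.995 -0.   ]
 [ 0.995 -0.098 -0.   ]
 [-0.    -0.    -1.   ]] [ 0.13  0.18  1.46 -0.    1.5   0.22]
```

```bash
python3 jog.py '-0.0056 0.0018 0.03 0 0 0;0 0 0.05 0 0 0;0 0 0.05 0 0 0;0 0 0.045 0 0 0;0 0 0 0 0 0' && python3 jog.py '0 0 0 0 0 0;0 0 0 0 0 0'
python3 pot.py pics/w6.png; python3 - <<'E'
from h import *
w=cv2.imread("pics/w6.png");b=cv2.cvtColor(vision.grab_frame("side"),cv2.COLOR_RGB2BGR);a=cv2.cvtColor(vision.grab_frame("scene"),cv2.COLOR_RGB2BGR)
cv2.imwrite("pics/side6.png",b);cv2.imwrite("pics/scene6.png",a)
c=lambda i:cv2.resize(i,(400,300),interpolation=2)
cv2.imwrite("pics/s6.png",np.vstack([np.hstack([w[80:380,56:456],c(b[130:265,150:330])]),np.hstack([c(a[130:265,150:330]),c(b[160:220,200:280])])]))
E
```

```text
time_s: 10.98
ee_pos: [0.5656, 0.1842, 0.1244]
eef_rot: [0.741, 0.672, -0.004, -0.003]
ft_force: [0.3, 0.5, -0.9]
opening: 0.663
gripper_force: 70.7
time_s: 11.22
ee_pos: [0.5709, 0.1848, 0.1314]
eef_rot: [0.741, 0.672, 0.002, 0.001]
ft_force: [1.0, 0.1, -1.2]
opening: 0.667
gripper_force: 70.7
(array([0.5709, 0.1848, 0.1314]), array([0.7409, 0.6717, 0.0019, 0.0014]))
[ 195  181  118  131 5426]
((253.58106994628906, 247.31149291992188), (119.93569946289062, 131.21444702148438), 179.761474609375)
```

View pics/s6.png

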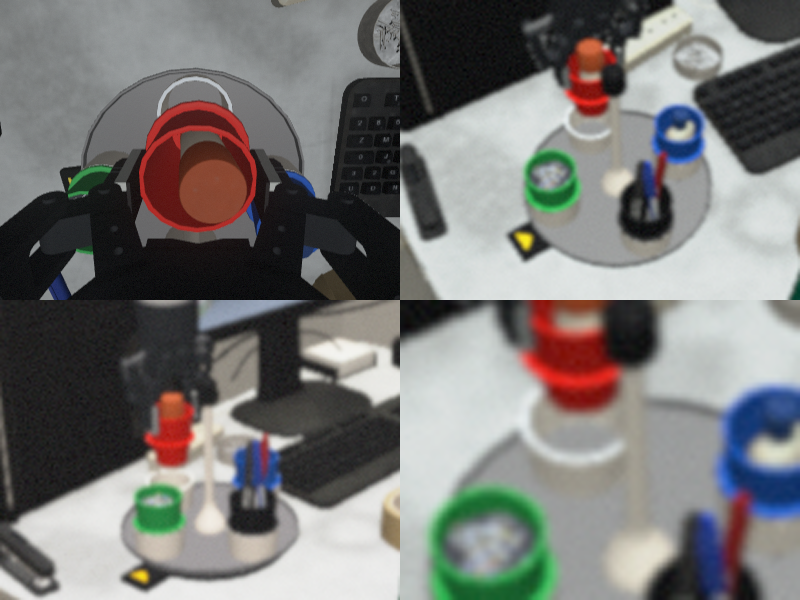

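The pot hovers just above the ring with no contact force, about 2 mm too far toward +y of the tool. I correct that and lower it.

```bash
python3 jog.py '0 -0.002 0.01 0 0 0;0 0 0.01 0 0 0;0 0 0.01 0 0 0;0 0 0.006 0 0 0;0 0 0 0 0 0' && python3 jog.py '0 0 0 0 0 0;0 0 0 0 0 0' && python3 jog.py '0 0 0.006 0 0 0;0 0 0.005 0 0 0;0 0 0 0 0 0;0 0 0 0 0 0'
```

```text
time_s: 12.0
ee_pos: [0.5665, 0.1847, 0.0916]
eef_rot: [0.741, 0.672, -0.001, -0.0]
ft_force: [0.2, 0.0, -1.3]
opening: 0.663
gripper_force: 70.8
time_s: 12.25
ee_pos: [0.5674, 0.1848, 0.0931]
eef_rot: [0.741, 0.672, 0.0, 0.0]
ft_force: [-0.4, -1.0, -1.1]
opening: 0.662
gripper_force: 70.8
time_s: 12.75
ee_pos: [0.5669, 0.1847, 0.0814]
eef_rot: [0.741, 0.672, -0.0, -0.0]
ft_force: [0.1, -0.3, -0.9]
opening: 0.661
gripper_force: 70.8
```

```bash
python3 jog.py '0 0.001 0.004 0 0 0;0 0 0.004 0 0 0;0 0 0 0 0 0;0 0 0 0 0 0' && python3 jog.py '0 0 0.003 0 0 0;0 0 0 0 0 0;0 0 0 0 0 0'
```

```text
time_s: 13.25
ee_pos: [0.5681, 0.1849, 0.0736]
eef_rot: [0.741, 0.672, 0.0, 0.0]
ft_force: [1.5, 2.9, -0.5]
opening: 0.661
gripper_force: 70.8
time_s: 13.62
ee_pos: [0.5685, 0.1852, 0.0711]
eef_rot: [0.741, 0.672, 0.001, 0.0]
ft_force: [1.8, 5.0, 2.1]
opening: 0.659
gripper_force: 71.0
```

```bash
python3 jog.py '0 0 0.002 0 0 0;0 0 0 0 0 0;0 0 0 0 0 0'
```

```text
time_s: 14.0
ee_pos: [0.5688, 0.1856, 0.0696]
eef_rot: [0.741, 0.672, 0.001, 0.0]
ft_force: [-0.1, 5.7, 4.7]
opening: 0.664
gripper_force: 71.3
```

```bash
python3 jog.py '0.0015 0 0 0 0 0;0 0 0.002 0 0 0;0 0 0 0 0 0;0 0 0 0 0 0'
```

```text
time_s: 14.5
ee_pos: [0.5694, 0.186, 0.0692]
eef_rot: [0.741, 0.671, 0.001, 0.001]
ft_force: [-4.0, 1.5, 17.0]
opening: 0.663
gripper_force: 72.2
```

```bash
python3 jog.py '0 0 0 0 0 0;0 0 0 0 0 0;0 0 0 0 0 0;0 0 0 0 0 0;0 0 0 0 0 0' 1.0 && python3 jog.py '0 0 -0.03 0 0 0;0 0 -0.05 0 0 0;0 0 -0.05 0 0 0;0 0 -0.05 0 0 0;0 0 -0.05 0 0 0' && python3 jog.py '0 0 0 0 0 0;0 0 0 0 0 0'
python3 pot.py pics/w7.png; python3 - <<'E'
from h import *
w=cv2.imread("pics/w7.png");b=cv2.cvtColor(vision.grab_frame("side"),cv2.COLOR_RGB2BGR);a=cv2.cvtColor(vision.grab_frame("scene"),cv2.COLOR_RGB2BGR)
cv2.imwrite("pics/side7.png",b);cv2.imwrite("pics/scene7.png",a)
c=lambda i:cv2.resize(i,(400,300),interpolation=2)
cv2.imwrite("pics/s7.png",np.vstack([np.hstack([w[80:380,56:456],c(b[130:265,150:330])]),np.hstack([c(a[130:265,150:330]),c(a[190:250,180:260])])]))
E
```

```text
time_s: 15.12
ee_pos: [0.568, 0.1861, 0.0663]
eef_rot: [0.741, 0.672, -0.0, -0.0]
ft_force: [-0.3, -0.2, 0.7]
opening: 1.002
gripper_force: 0.0
time_s: 15.75
ee_pos: [0.5679, 0.1861, 0.2982]
eef_rot: [0.741, 0.672, 0.0, 0.0]
ft_force: [-0.3, 0.7, -0.4]
opening: 1.0
gripper_force: 0.0
time_s: 16.0
ee_pos: [0.5678, 0.1861, 0.2959]
eef_rot: [0.741, 0.672, -0.0, -0.0]
ft_force: [-0.6, -0.4, -0.2]
opening: 1.003
gripper_force: 0.0
(array([0.5678, 0.1861, 0.2959]), array([ 0.7409,  0.6716, -0.0003, -0.0002]))
[233 141  45  49 822]
((254.5217742919922, 165.06141662597656), (45.36789321899414, 48.145633697509766), 0.9311918020248413)
```

View pics/s7.png

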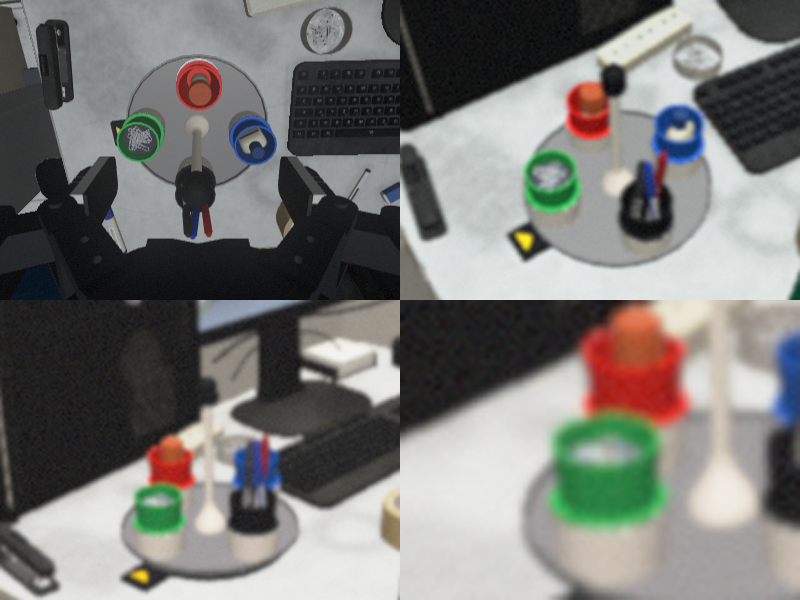

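The pot is seated in the ring at the same level as the other pots (collar on the white rim, glue stick in it), and the gripper is clear. Next is the knob at about (0.5585, 0.1073).

```bash
python3 jog.py '-0.04 -0.0008 0 0 0 0;-0.0393 -0.0007 0 0 0 0;0 0 0 0 0 0;0 0 0 0 0 0' && python3 jog.py '0 0 0.04 0 0 0;0 0 0.04 0 0 0;0 0 0.028 0 0 0;0 0 0 0 0 0;0 0 0 0 0 0'
```

```text
time_s: 16.65
ee_pos: [0.5586, 0.1076, 0.2957]
eef_rot: [0.741, 0.671, -0.0, -0.001]
ft_force: [-0.3, 0.6, 0.2]
opening: 1.003
gripper_force: 0.0
time_s: 17.27
ee_pos: [0.5596, 0.108, 0.1897]
eef_rot: [0.741, 0.672, 0.001, 0.0]
ft_force: [0.2, -0.5, -0.3]
opening: 0.997
gripper_force: 0.0
```

```bash
python3 jog.py '0 0 0 0 0 0;0 0 0 0 0 0' && python3 - <<'E'
from h import *
np.set_printoptions(precision=4,suppress=True)
o=r.get_obs();P=(o["ee_pos"],o["eef_rot"]);im=np.ascontiguousarray(vision.grab_frame("wrist")[:,:,::-1]);cv2.imwrite("pics/w8.png",im);R=Rn.from_quat(P[1]).as_matrix()
# expected knob centre pixel & width profile of dark pixels per row
m=vision.camera_model("wrist");H=np.linalg.inv(m["hand_eye"])
for p in((0,0,.222),(0,0,.188)):
    X=np.array([.5585,.1073,p[2]]);c=H@np.append(R.T@(X-P[0]),1);q=m["camera_matrix"]@c[:3];print(q[:2]/q[2],274*.028/c[2])
g=cv2.cvtColor(im,cv2.COLOR_BGR2GRAY)
for v in range(170,300,8): print(v,g[v,200:310:5])
E
```

```text
time_s: 17.52
ee_pos: [0.5596, 0.1074, 0.1898]
eef_rot: [0.741, 0.672, 0.001, 0.001]
ft_force: [0.3, 0.1, -1.1]
opening: 0.996
gripper_force: 0.0
[250.7667 271.3278] 61.072346422852085
[251.1498 238.256 ] 48.47713906503451
170 [120  87 124 123 124 124 125 119 138 146 148 160 166 163 125 126 125 124
 125 123  81  93]
178 [ 64  92 123 123 123 125 124 126 128 112  96 109 149 154 124 126 123 124
 123 123  55  42]
186 [117  96 122 123 122 122 123 124 122 120  99 109 135 124 125 124 123 123
 124 125  78  39]
194 [112 120 121 122 123 123 123 122 122 106 100 107 122 123 121 122 123 122
 123 121 122  90]
202 [120 121 121 120 121 121 122 121 123  93  98 106 117 124 124 122 121 121
 122 120 120 120]
210 [117 120 120 120 120 123 122 121 120  91  97 106 108 121 121 122 120 119
 120 120 119 120]
218 [118 121 118 119 118 119 120 113  40  27  27  29  36  88 119 118 118 119
 119 120 119 117]
226 [116 119 117 118 119 118  80  30  29  31  28  25  27  30  28 118 116 118
 118 119 117 118]
234 [117 117 118 118 118 118  28  25  28  24  27  25  27  31  30  69 116 118
 117 118 119 118]
242 [ 68 118 116 116 116  36  29  34  33  33  30  29  30  33  31  28 115 116
 117 116 117  64]
250 [160 152  95  69 116  27  35  33  36  38  37  41  38  32  36  34 116 115
  60 116 153 155]
258 [158 158 159 161 158  32  35  37  38  37  41  39  37  32  32  33  88 153
 154 155 153 157]
266 [160 160 161 160 161  28  31  36  36  36  36  36  37  37  34  33 157 159
 161 161 156 158]
274 [158 161 162 163 159  31  33  32  35  32  34  35  33  33  33  29 161 160
 161 162 161 160]
282 [154 155 160 157 155 156  31  28  30  29  33  41  36  41  34 157 159 160
 160 160 160 158]
290 [156 156 158 155 158 156 152  33  32  32  32  36  41  44  43 155 153 155
 156 158 157 154]
298 [155 155 157 157 157 155 156  32  33  36  39  37 157  45  47 156 156 159
 159 155 153 157]
```

The knob silhouette (columns 224–278, upper edge at row 216) matches the prediction, so I grip it.

```bash
python3 jog.py '0 0 0.002 0 0 0;0 0 0 0 0 0;0 0 0 0 0 0;0 0 0 0 0 0;0 0 0 0 0 0' 0.0 && python3 jog.py '0 0 0 0 0 0;0 0 0 0 0 0;0 0 0 0 0 0;0 0 0 0 0 0'
```

```text
time_s: 18.2
ee_pos: [0.5585, 0.1073, 0.1868]
eef_rot: [0.741, 0.672, -0.0, -0.0]
ft_force: [-3.4, 0.3, 4.2]
opening: 0.281
gripper_force: 59.3
time_s: 18.7
ee_pos: [0.5585, 0.1074, 0.1868]
eef_rot: [0.741, 0.672, -0.0, -0.0]
ft_force: [-4.6, -0.6, 5.1]
opening: 0.28
gripper_force: 59.4
```

```bash
python3 jog.py '0 0 0 0 0 -0.08;0 0 0 0 0 -0.12;0 0 0 0 0 -0.12;0 0 0 0 0 -0.12' && python3 -c "
from h import *
o=r.get_obs();print(o['moment'],o['joint_positions'].round(2))"
```

```text
time_s: 19.2
ee_pos: [0.5599, 0.1075, 0.1868]
eef_rot: [0.575, 0.818, 0.001, 0.001]
ft_force: [2.8, 1.3, 1.3]
opening: 0.279
gripper_force: 59.0
[ 0.10512203 -0.1949607  -0.0742162 ] [-0.02  0.21  1.66  0.    1.26 -0.36]
```

```bash
python3 jog.py '0 0 0 0 0 -0.12;0 0 0 0 0 -0.12;0 0 0 0 0 -0.12;0 0 0 0 0 -0.12;0 0 0 0 0 -0.12' && python3 jog.py '0 0 0 0 0 -0.12;0 0 0 0 0 -0.12;0 0 0 0 0 -0.12;0 0 0 0 0 -0.12;0 0 0 0 0 -0.08' && python3 jog.py '0 0 0 0 0 0;0 0 0 0 0 0'
cat > ang.py <<'E'
from h import *
np.set_printoptions(precision=4,suppress=True)
A=np.array([.5585,.1073])
o=r.get_obs();P=(o["ee_pos"],o["eef_rot"])
for n in("wrist","side","scene"):
    im=np.ascontiguousarray(vision.grab_frame(n)[:,:,::-1]);cv2.imwrite(f"pics/ang_{n}.png",im);h=cv2.cvtColor(im,cv2.COLOR_BGR2HSV)
    pose=P if n=="wrist" else None
    def big(m):
        k,l,s,c=cv2.connectedComponentsWithStats(m.astype(np.uint8));i=np.argmax(s[1:,4])+1;return s[i],c[i],(l==i)
    s,c,l=big((((h[...,0]<6)|(h[...,0]>174))&(h[...,1]>160)&(h[...,2]>90)))
    cn=max(cv2.findContours(l.astype(np.uint8),0,2)[0],key=cv2.contourArea);e=cv2.fitEllipse(cv2.convexHull(cn))
    p=plane(n,e[0],.076,pose)[:2];v=p-A
    print(n,"pot",s,e[0],p,"r",np.linalg.norm(v),"ang",np.degrees(np.arctan2(v[1],v[0]))%360)
    try:
        m=(h[...,0]>22)&(h[...,0]<34)&(h[...,1]>150)&(h[...,2]>120)
        s,c,l=big(m);q=plane(n,c,.011,pose)[:2];w=q-A;print("  arrow",s,q,np.linalg.norm(w),np.degrees(np.arctan2(w[1],w[0]))%360)
    except Exception as x: print(x)
print(P,Rn.from_quat(P[1]).as_matrix()[:2,0])
E
python3 ang.py
```

```text
time_s: 19.82
ee_pos: [0.5614, 0.1086, 0.1868]
eef_rot: [0.307, 0.952, 0.002, 0.003]
ft_force: [9.4, 6.8, -3.5]
opening: 0.282
gripper_force: 59.0
time_s: 20.45
ee_pos: [0.562, 0.1102, 0.1868]
eef_rot: [0.033, 0.999, 0.003, 0.004]
ft_force: [11.8, 13.1, -6.4]
opening: 0.283
gripper_force: 59.0
time_s: 20.7
ee_pos: [0.562, 0.1102, 0.1868]
eef_rot: [0.034, 0.999, 0.003, 0.004]
ft_force: [12.4, 12.2, -6.0]
opening: 0.28
gripper_force: 59.1
wrist pot [ 221   60   72   75 1434] (256.4894714355469, 96.68135833740234) [0.4804 0.1182] r 0.078837054653598 ang 172.07058879103354
  arrow [244  50   1   1   1] [0.4309 0.1093] 0.1276519388910186 179.1134810586582
side pot [208 199  24  26 321] (219.23475646972656, 211.0465545654297) [0.4819 0.1174] r 0.07727345536653168 ang 172.47738647812724
  arrow [202 234   8   8  44] [0.4299 0.1066] 0.12856265655186008 180.29239452851357
scene pot [212 214  22  21 296] (222.4432373046875, 223.81881713867188) [0.479  0.1136] r 0.07976833891449772 ang 175.4367161705104
  arrow [210 252   7   5  23] [0.4299 0.103 ] 0.12870614487468726 181.9028386529008
(array([0.562 , 0.1102, 0.1868]), array([0.0341, 0.9994, 0.0027, 0.0039])) [-0.9976  0.0682]
```

About 7° remain, by the side and scene views and by the tool rotation. I turn that far while relieving the side force.

```bash
python3 jog.py '-0.0023 0.003 0 0 0 0;0 0 0 0 0 -0.06;0 0 0 0 0 -0.065;0 0 0 0 0 0;0 0 0 0 0 0' && python3 jog.py '0 0 0 0 0 0;0 0 0 0 0 0' && python3 ang.py
```

```text
time_s: 21.48
ee_pos: [0.562, 0.1106, 0.1868]
eef_rot: [-0.028, 1.0, 0.0, 0.001]
ft_force: [3.6, 5.1, 2.0]
opening: 0.285
gripper_force: 59.7
time_s: 21.72
ee_pos: [0.562, 0.1107, 0.1868]
eef_rot: [-0.028, 1.0, 0.0, 0.001]
ft_force: [3.1, 4.3, 0.7]
opening: 0.281
gripper_force: 59.7
wrist pot [ 222   60   71   75 1846] (257.1061096191406, 97.34908294677734) [0.4798 0.1085] r 0.07869907971018006 ang 179.14405853743054
  arrow [257  49   1   1   1] [0.429  0.1062] 0.12950962644676375 180.4971344138457
side pot [209 202  25  26 322] (220.9704132080078, 213.7823486328125) [0.4815 0.1078] r 0.0769589514252098 ang 179.6347548565323
  arrow [202 234   8   8  45] [0.4299 0.1064] 0.1285571070022997 180.4195071938302
scene pot [214 215  22  21 306] (224.71328735351562, 224.66152954101562) [0.4795 0.1058] r 0.07897855525625595 ang 181.10119589773862
  arrow [210 252   6   5  22] [0.4285 0.103 ] 0.13002370467104288 181.89053306021015
(array([0.562 , 0.1107, 0.1868]), array([-0.0276,  0.9996,  0.0004,  0.0008])) [-0.9985 -0.0552]
```

```bash
python3 jog.py '-0.0008 0.001 0 0 0 -0.01;0 0 0 0 0 0;0 0 0 0 0 0;0 0 0 0 0 0;0 0 0 0 0 0' && python3 ang.py
```

```text
time_s: 22.5
ee_pos: [0.562, 0.1108, 0.1867]
eef_rot: [-0.033, 0.999, -0.0, -0.0]
ft_force: [-1.3, -2.1, 6.3]
opening: 0.282
gripper_force: 60.2
wrist pot [ 222   61   71   75 1830] (257.2298583984375, 97.58018493652344) [0.4798 0.1076] r 0.07866078709781056 ang 179.74790553043715
  arrow [265  49   1   1   1] [0.4282 0.113 ] 0.1304701441290648 177.51334436928263
side pot [210 203  24  25 322] (221.09413146972656, 214.02452087402344) [0.4814 0.107 ] r 0.0770513571252501 ang 180.23540311709908
  arrow [202 234   8   8  45] [0.4299 0.1064] 0.1285571070022997 180.4195071938302
scene pot [215 215  22  21 310] (224.8141326904297, 224.7061309814453) [0.4795 0.1054] r 0.07899036962356026 ang 181.3733266224866
  arrow [210 252   7   5  24] [0.4293 0.1033] 0.12925687633781854 181.7858498276955
(array([0.562 , 0.1108, 0.1867]), array([-0.033 ,  0.9995, -0.0004, -0.0001])) [-0.9978 -0.0659]
```

The pot and arrow now line up to within about 0.4°, the forces are small and the knob is gripped, so I hand it in.

```bash
python3 -c "
from cell import r, vision, job
print(job.close_job())"
```

```text
the job is handed in; nothing more can be done
None
```

I set the red pot upright in the empty ring, released it, turned the caddy until the pot stood within about 0.4° of the yellow arrow, and handed the job in at about 23 s still gripping the knob; on a first approach the gripper pressed the knob at about 7 N, so I backed off and came in turned 90°.

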